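# Raise the barrier and slide the jar into the bay

### The arm

A 7-joint arm with a two-finger parallel gripper is mounted at the origin on a cart in front of the work surface, level with it; the furniture and walls round the work are solid. World frame = base frame: x ahead of the robot, y to its left, z up, the work surface at z = 0. Lengths are in m, angles in rad, forces in N, time in s.
With the tool pointing down it reaches from about 0.4 to 0.875 m from the base axis. Payload 6.5 kg.
Tool frame: the origin (TCP) lies at the very end of the fingers, on their centre line; the grasp point (between the pads) lies 19 mm behind it; z points along the fingers, y is the line along which they close (so a half turn about z gives the same grasp; the last joint's range is limited). The gripper opens to 85 mm and grips with 20 to 120 N. Pads are 22 mm wide; open, the fingers measure 114 mm over their backs; the gripper's body (76 mm by 85 mm) begins 54 mm behind the grasp point. The pads swing forward as they close: fully open they stand 13 mm farther back than shut.
Start: joints at [-0.066, 0.536, -0.004, 1.538, 0.003, 1.067, -0.071], TCP at [0.65, 0, 0.231] pointing down, gripper open.
Joint ranges: [-2.7, 2.7], [-0.37, 2.16], [-1.27, 1.26], [0.24, 2.4], [-1.31, 4.45], [0.19, 1.91], [-2.76, 2.76]. Speed limits (rad/s): [2.39, 2.39, 3.14, 3.14, 3.14, 3.14, 3.14].

### API

Orientations are given as a unit quaternion [x, y, z, w].
In Python, from workcell import arm gives the robot as it stands. The module is installed in compiled form; this text tells all that it offers.
- The arm moves only by the tool arm_command, never from a script. Its argument "plan" is a list of rows, each a list of 7 numbers: the shift along the world's x, y, z in cm, then the turn, a rotation vector about the world's x, y, z in rad, then the finger opening in cm, from 0 to 8.54. A call has 1 to 12 rows; each row shifts and turns the commanded pose from where the row before left it; what a row does not reach is not made up. A row lasts 1/8 s, in which the tool goes at most 62.5 mm and 10.7 degrees, less where a joint would pass 70% of its speed; a pose out of reach is approached as far as the arm can. A call is refused whole if a number of a shift passes 6.25 or a number of a turn 0.188, either way. A call with a gripper value outside its range is refused whole. The fingers move at their own pace and stop on an object; "squeeze" is the grip in N (left out, the last holds). Time passes only in rows, so rows that do not move let the fingers close. It gives the time, the measured TCP pose, the force, the opening and the grip force at its end, in the units of the state.
- arm.state(): the state, without advancing time (a new reading comes with each control period).
- arm.snapshot(name): name is "scene" or "side" or "wrist"; returns a dict with "frame" (400x640x3 uint8, blue, green, red), "fx", "fy", "cx", "cy" (pixels), "extrinsics" (4x4, takes a point from camera to world coordinates). Camera axes: x right, y up, looking along -z (the intrinsics and any distortion apply to the point x, -y, -z); pixel columns grow to the right and rows downward; lengths in m; the calibration is good to about 2 mm. A picture is of the moment at which its call begins. There is no depth.
- arm.sign_off(): hands the job in; it is judged then, once.
Trained networks look in a picture, given as the dict that the camera call returned (one of the last four; its "shot" number tells which), for a name from the list of things; names that differ only in an ending like _2 or _b are one class to them, and where a whole thing is asked for, a point or a joint stands for the part that bears it (a point fixed in the world has none). Each returns a list of dicts, best first, with "confidence" (0 to 1); they miss things now and then, are a little off and sometimes report something else, mostly with a low value. They report only what shows in the picture. A call takes as long as a camera call.
- arm.silhouettes(target, picture): "region" (400x640 bool, what is visible of it) and "centre" ([column, row] in pixels, amid what is visible of it).
The state is a dict: "time_s": time; "joint_positions": joint angles; "qd": joint speeds; "tau": joint torques, N m; "eef_pos": TCP position; "tcp_rot": TCP orientation; "wrist_force": force on the tool from outside, world axes, zero at the start; "moment": the same for the moment, N m; "grip_width": finger opening in m; "grasp_force": force on a finger pad.
Only numpy, scipy, OpenCV 4.12 (cv2) and the standard library are available. Lean on these libraries where they do the work, as an engineer would, in place of code of your own. Each camera call takes 0.05 s, during which the arm holds its last target. There are 200 camera calls.

### The job

Push the yellow counterweighted barrier arm up past its balance point so that it stays raised by itself. Then push the grey-lidded jar along the channel, under the raised arm, until it stands against the blue end stop. Only push with closed or spread fingertips: do not pick anything up or tip the jar over, leave the arm raised and do not disturb the other things.

Things in the scene. Friction and masses are not known exactly. Their poses are not given: they have to be found in the camera images.
- station: fixed white plate 8 mm thick, y -105..112 mm over x -70..68 and y -47..112 over x 65..215 mm in its frame; origin at bench height, mid-channel, under the barrier; +x points away from the robot to the hinge post (x 125, 90 mm tall). Channel along y (y 102 to -88) between aluminium rails, inner faces at x -48.5 and 48.5, rail tops 20 mm over the bench. Bare bench in front (x < -70).
- end_stop (a point): foot of the blue end stop's inner face, at (0, -88, 8) mm in the station's frame; the stop is a blue bar across the -y end of the channel, its top 36 mm over the bench, with a blue floor marking before it. A jar touching it has its centre 24.5 mm from this face, at station y = -63.5 mm.
- barrier_hinge (a point): the hinge axis of the barrier arm, at (125, 0, 70) mm in the station's frame; the axis is the station's y. The arm swings in the station's plane y = 0.
- barrier_ball (a point): centre of the red ball (26 mm) on the free, robot-side end of the 14 mm yellow barrier bar. Arm down: at (-52, 0, 165) mm in the station's frame, 177 mm before and 95 mm above the hinge (201 mm from its axis, 28 deg above level). Two 6 mm steel pickets hang from the bar at station x -20 and 20 to 17 mm above the channel floor and bar the jar's way.
- barrier (a joint): angle of the barrier arm: 0 = down across the channel, growing as the ball goes up and away from the robot (+x) about the hinge; 1.75 = fully raised, leaning back on its stop, clear of the space over the channel. Steel counterweight behind the hinge: below about 0.78 rad it falls back down, above that it goes on by itself to the raised stop and stays. 1 to 2 N at the ball moves it
- sample_jar: loose sample jar with a GREY lid, 49 mm wide, 40 mm tall, about 45 g, origin at the centre of its underside; starts standing in the +y end of the channel, on the plate (8 mm over the bench).
- dropper_bottle: amber dropper bottle with black bulb, 27 mm wide, 84 mm tall, loose on the station plate beside the hinge post, on the +y side; bystander, origin at the centre of its underside
- check_weight: beige-white knobbed cylindrical check weight, 28 mm wide, 48 mm tall, on the bench near its front edge; bystander, origin at the centre of its underside
- spare_jar: a second jar of the same size (49 mm wide, 40 mm tall) but with a white lid, on the bench; bystander, origin at the centre of its underside
- red_stopper: red-brown rubber stopper, 34 mm wide, 28 mm tall, on the bench; bystander, origin at the centre of its underside
- lab_timer: white digital timer lying flat on the bench, 56x66x16 mm; bystander, origin at the centre of its underside

How it is judged:
On the way, in this order (a step that is already met when the one before it is completed fails the run):
1. the barrier arm is up on its raised stop (value of joint barrier above 1.5 rad), for 0.5 s.
2. the jar is at the end stop, standing, with the arm still up (y of sample_jar in the frame of station below -0.0555 m and x of sample_jar in the frame of station between -0.035 and 0.035 m and angle between sample_jar's own z axis and vertical below 0.15 rad and value of joint barrier above 1.5 rad), for 0.2 s.
At the end, for the whole second after the job is handed in: The arm is raised on its stop (joint above 1.5 rad) and the grey-lidded jar stands upright on the channel floor at rest between the rails, within about 8 mm of the blue end stop (all of step 2 and z of sample_jar in the frame of station below 0.012 m and linear speed of sample_jar below 0.02 m/s); the robot touches nothing.
It fails at once if the jar is lifted more than about 12 mm off the channel floor (z of sample_jar in the frame of station above 0.02 m).
It fails at once if the jar is tipped over (angle between sample_jar's own z axis and vertical above 0.6 rad).
It fails at once if the jar goes under the barrier before the arm is up (y of sample_jar in the frame of station below 0.015 m and value of joint barrier below 1.2 rad).
It fails at once if another thing is disturbed (moved more than 30 mm) (distance of any of dropper_bottle, check_weight, spare_jar, red_stopper, lab_timer from where it was at the start of the episode above 0.03 m).
It also fails if it takes over 61 s, if anything falls off the work surface, if the arm or the gripper's body presses on something with over 40 N, if the wrist force passes 120 N, or if a joint passes its speed limit or range.

## Working session

There is one attempt and no reset: what is moved stays moved. The work goes in short steps, Python scripts to look and compute and a tool call to move; the robot and the scene stay as the last step left them, time stands still between calls to the robot, and variables do not carry over. Pictures are saved under pics/ and viewed, at most 10 in all, crops included, and the job is handed in when it is done.

Besides the shell and the picture viewer there is one more tool, called after "Request:" by a JSON object that holds its "method" and its "body". arm_command: Moves the arm, as the interface text tells. Its arguments: {"type":"object","properties":{"plan":{"type":"array","items":{"type":"array","items":{"type":"number"}}},"squeeze":{"type":"number"}},"required":["plan"]}

```bash
mkdir -p pics
cat > h.py <<'E'
import numpy as np, cv2
from workcell import arm
def ray(p,px):
    T=np.array(p["extrinsics"]); d=np.array([(px[0]-p["cx"])/p["fx"],-(px[1]-p["cy"])/p["fy"],-1.])
    return T[:3,3],T[:3,:3]@d
def at_z(p,px,z):
    o,d=ray(p,px); return o+d*(z-o[2])/d[2]
def tri(obs):
    A=np.zeros((3,3));b=np.zeros(3)
    for p,px in obs:
        o,d=ray(p,px); d=d/np.linalg.norm(d); M=np.eye(3)-np.outer(d,d); A+=M;b+=M@o
    return np.linalg.solve(A,b)
def proj(p,X):
    T=np.array(p["extrinsics"]); c=T[:3,:3].T@(np.array(X)-T[:3,3]); return [p["cx"]+p["fx"]*c[0]/-c[2],p["cy"]-p["fy"]*c[1]/-c[2]]
E
python3 - <<'E'
from h import *
s=arm.snapshot("scene"); d=arm.snapshot("side")
cv2.imwrite("pics/s.png",s["frame"]);cv2.imwrite("pics/d.png",d["frame"])
print([k for k in s])
for n in ["sample_jar","spare_jar","barrier_ball","end_stop","dropper_bottle","check_weight","red_stopper","lab_timer","barrier","station"]:
    for nm,p in (("s",s),("d",d)):
        for r in arm.silhouettes(n,p)[:2]:
            ys,xs=np.nonzero(r["region"])
            print(n,nm,round(r["confidence"],2),np.round(r["centre"],1),len(xs),(xs.min(),xs.max(),ys.min(),ys.max()) if len(xs) else "",np.round(at_z(p,r["centre"],.02),3))
E
```

```text
['frame', 'fx', 'fy', 'cx', 'cy', 'extrinsics', 'shot']
sample_jar s 0.89 [260.9 282.6] 305 (np.int64(253), np.int64(271), np.int64(274), np.int64(293)) [0.52  0.462 0.02 ]
sample_jar d 0.66 [250.3 322.3] 530 (np.int64(238), np.int64(260), np.int64(310), np.int64(337)) [0.51  0.464 0.02 ]
spare_jar s 0.55 [361.5 216.4] 166 (np.int64(354), np.int64(366), np.int64(209), np.int64(222)) [ 0.456 -0.044  0.02 ]
spare_jar d 0.73 [366.5 210.2] 231 (np.int64(361), np.int64(375), np.int64(200), np.int64(218)) [ 0.464 -0.041  0.02 ]
spare_jar d 0.33 [246.2 324.9] 504 (np.int64(238), np.int64(260), np.int64(311), np.int64(337)) [0.514 0.474 0.02 ]
barrier_ball s 0.88 [257.4 224.7] 677 (np.int64(220), np.int64(289), np.int64(219), np.int64(271)) [0.751 0.192 0.02 ]
barrier_ball d 0.57 [237.7 251.1] 1083 (np.int64(196), np.int64(284), np.int64(240), np.int64(301)) [0.681 0.299 0.02 ]
end_stop s 0.67 [255.2 267.3] 4070 (np.int64(192), np.int64(310), np.int64(220), np.int64(304)) [0.582 0.41  0.02 ]
end_stop d 0.78 [238.  295.7] 8309 (np.int64(161), np.int64(309), np.int64(239), np.int64(355)) [0.58
[... 1200 characters left out ...]
.31   0.02 ]
lab_timer d 0.2 [338.3 255. ] 175 (np.int64(332), np.int64(343), np.int64(243), np.int64(262)) [0.445 0.176 0.02 ]
barrier s 0.86 [264.3 234.9] 653 (np.int64(221), np.int64(288), np.int64(219), np.int64(270)) [0.682 0.24  0.02 ]
barrier d 0.73 [243.5 256.5] 1035 (np.int64(196), np.int64(284), np.int64(240), np.int64(301)) [0.655 0.308 0.02 ]
station s 0.58 [253.4 270. ] 4147 (np.int64(192), np.int64(310), np.int64(219), np.int64(305)) [0.578 0.424 0.02 ]
station d 0.69 [238.9 295. ] 8005 (np.int64(161), np.int64(309), np.int64(240), np.int64(354)) [0.582 0.416 0.02 ]
station d 0.58 [354.1 235.9] 146 (np.int64(347), np.int64(358), np.int64(231), np.int64(245)) [0.444 0.085 0.02 ]
```

View pics/s.png

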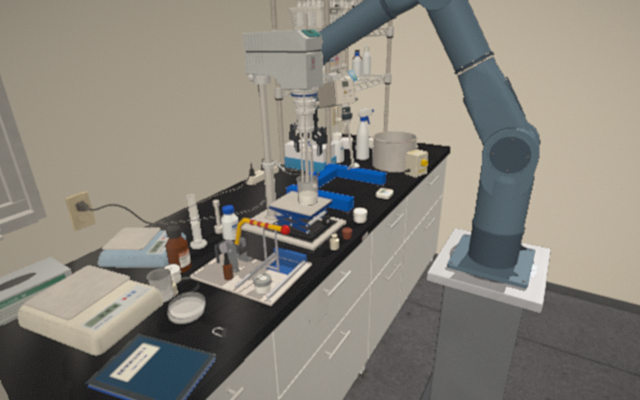

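View pics/d.png

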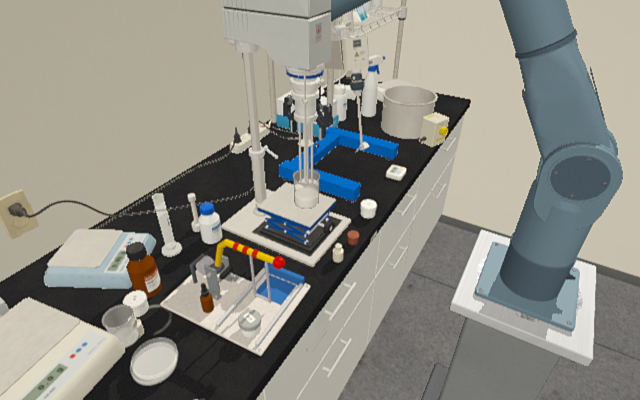

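The pictures show the station at (160–310, 240–355) in side, with the red ball at (279,263). The grey-lidded jar is at (249,322), the spare jar at (368,208), the stopper at (353,238), the weight at (338,253), and the timer at (396,172). Next I'll fit the station pose from the ball and the plate corners.

Run:
```python
from h import *
s=arm.snapshot("scene"); d=arm.snapshot("side"); w=arm.snapshot("wrist")
o=[]
for p in (s,d):
    f=p["frame"].astype(int); m=((f[...,2]>150)&(f[...,1]<60)&(f[...,0]<60)).astype(np.uint8)
    n,l,st,c=cv2.connectedComponentsWithStats(m)
    print([(np.round(c[i],1),st[i,4]) for i in range(1,n) if st[i,4]>8])
    k=max(range(1,n),key=lambda i:st[i,4]); o.append((p,c[k]))
    print("tcp px",np.round(proj(p,arm.state()["eef_pos"])))
print("ball",tri(o)); print("jar",tri([(s,[260.9,282.6]),(d,[249,322])]))
c=cv2.resize(d["frame"][230:360,155:315],None,fx=4.6,fy=4.6,interpolation=cv2.INTER_CUBIC); cv2.imwrite("pics/dc.png",c)
cv2.imwrite("pics/w.png",w["frame"])
```

```text
[(array([284.7, 229. ]), np.int32(46))]
tcp px [308. 157.]
[(array([235.3, 245.7]), np.int32(31)), (array([244.7, 249.3]), np.int32(31)), (array([254.3, 253. ]), np.int32(33)), (array([278.3, 262.2]), np.int32(111))]
tcp px [307. 138.]
ball [0.46979844 0.40350506 0.17142767]
jar [0.50956459 0.47059213 0.02904086]
```

View pics/dc.png

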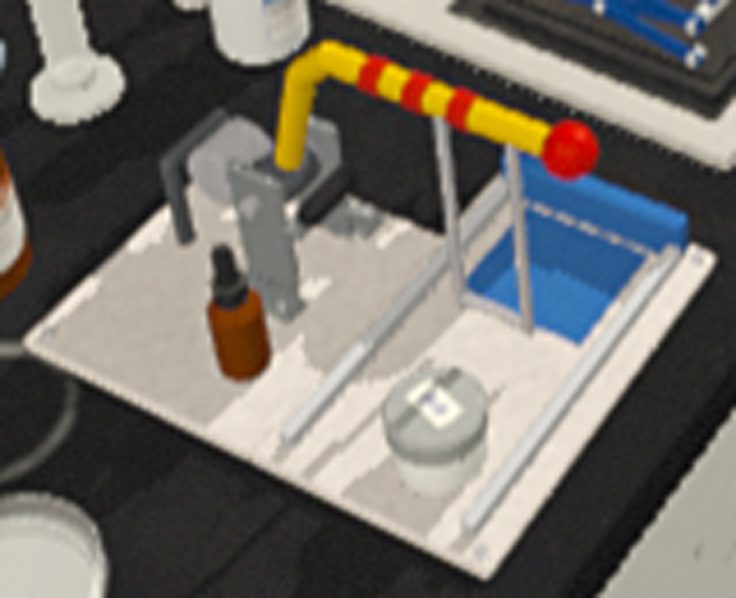

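Crop: the plate corners are at (27,335), (487,567) and (714,253), the ball at (570,150), and the jar lid at (435,415). The jar stands in the near end of the channel.

Run:
```python
from h import *
from scipy.optimize import least_squares
s=arm.snapshot("scene");d=arm.snapshot("side")
q=lambda x,y:np.array([155+(x+.5)/4.6-.5,230+(y+.5)/4.6-.5])
obs=[(d,(-70,112,8),q(487,567)),(d,(215,112,8),q(27,335)),(d,(-70,-105,8),q(714,255)),(d,(-52,0,165),(278.3,262.2)),(s,(-52,0,165),(284.7,229.)),
(d,(52,102,20),q(292,433)),(d,(-52,102,20),q(470,522))]
for b in obs[:3]: print(at_z(d,b[2],.008))
def W(v,X):
    c,sn=np.cos(v[2]),np.sin(v[2]); X=np.array(X)/1000; return np.array([v[0]+c*X[0]-sn*X[1],v[1]+sn*X[0]+c*X[1],X[2]])
r=least_squares(lambda v:np.ravel([np.subtract(proj(p,W(v,X)),u) for p,X,u in obs]),[.52,.4,0.1],loss="soft_l1")
print(r.x,np.round(r.fun.reshape(-1,2),1))
for X in [(-52,0,165),(125,0,70),(0,-88,8)]: print(X,W(r.x,X))
for c in [(0,-88),(0,-63.5),(0,102)]:print(W(r.x,(*c,8)))
for z,u in ((.043,q(435,412)),): print("jar lid",at_z(d,u,.048))
print("tall things: beaker base, pole", at_z(d,(305,205),.1),at_z(d,(258,212),.02))
for n,u in (("white bottle",(210,240)),("spare",(368,215)),("weight",(338,260)),("stop",(352,243)),("drop",(207,311))): print(n,at_z(d,u,.0))
```

```text
[0.45078016 0.50678655 0.008     ]
[0.73222756 0.51921089 0.008     ]
[0.46041281 0.29440205 0.008     ]
[0.52429774 0.39894668 0.04563777] [[ 0.3  0.6]
 [-1.   0.1]
 [ 1.2 -0.7]
 [ 0.5 -0.2]
 [ 1.2  0.9]
 [-1.4 -0.4]
 [-0.8 -0.4]]
(-52, 0, 165) [0.47235189 0.39657434 0.165     ]
(125, 0, 70) [0.64916759 0.40464942 0.07      ]
(0, -88, 8) [0.52831247 0.3110383  0.008     ]
[0.52831247 0.3110383  0.008     ]
[0.52719474 0.33551279 0.008     ]
[0.51964431 0.50084047 0.008     ]
jar lid [0.50151035 0.47439938 0.048     ]
tall things: beaker base, pole [0.57941793 0.12415189 0.1       ] [0.74007425 0.13462863 0.02      ]
white bottle [0.79355056 0.28791405 0.        ]
spare [ 0.4599907  -0.04650286  0.        ]
weight [0.44608454 0.17398269 0.        ]
stop [0.44447115 0.09393922 0.        ]
drop [0.62717493 0.47813991 0.        ]
```

View pics/w.png

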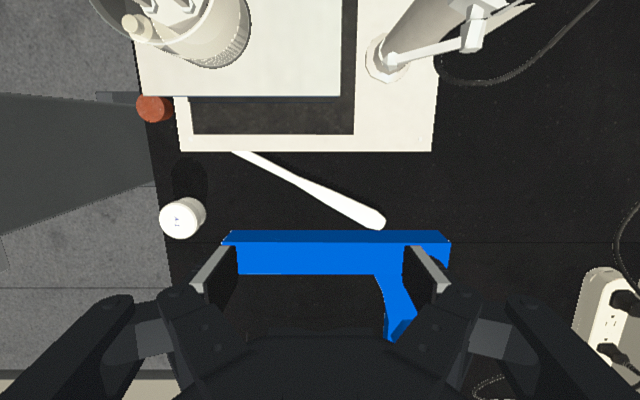

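Wrist view: the fingers are spread along world x. The spare jar is at (182,217), the stopper at (153,108), and the stirrer's jack table lies ahead (+y). I have to go round the stirrer on the robot side.

Run:
```python
from h import *
from scipy.spatial.transform import Rotation as R
s=arm.snapshot("scene");d=arm.snapshot("side")
print("head corner",tri([(s,(323,88)),(d,(330,68))]),"chuck",tri([(s,(305,96)),(d,(305,72))]),"pole foot",at_z(d,(258,212),.02))
for u in ((155,360),(135,350),(178,345),(150,382),(140,300),(125,340),(225,228),(262,262),(349,230)): print(u,at_z(d,u,.01))
st=arm.state();print(st["eef_pos"],R.from_quat(st["tcp_rot"]).as_matrix().round(2),d["extrinsics"][:3,3],s["extrinsics"][:3,3])
for n in ("sample_jar","dropper_bottle"):
    a=[(p,arm.silhouettes(n,p)[0]) for p in (s,d)]
    print(n,[r["confidence"] for _,r in a],tri([(p,r["centre"]) for p,r in a]))
```

```text
head corner [0.4925709  0.1568541  0.49990577] chuck [0.5755525  0.12245303 0.46776356] pole foot [0.74007425 0.13462863 0.02      ]
(155, 360) [0.6242438  0.63010828 0.01      ]
(135, 350) [0.67803853 0.63519702 0.01      ]
(178, 345) [0.61031954 0.58120367 0.01      ]
(150, 382) [0.59530251 0.66789309 0.01      ]
(140, 300) [0.77729205 0.53954568 0.01      ]
(125, 340) [0.71607534 0.62972403 0.01      ]
(225, 228) [0.78364401 0.23436682 0.01      ]
(262, 262) [0.60825668 0.29155714 0.01      ]
(349, 230) [0.47242983 0.05849711 0.01      ]
[ 6.50006839e-01 -1.46497574e-05  2.31287019e-01] [[-0.  1.  0.]
 [ 1.  0. -0.]
 [-0.  0. -1.]] [0.09386862 0.88772129 0.76212289] [-0.0981916   1.15550309  0.66191018]
sample_jar [0.85, 0.86] [0.50893915 0.47022195 0.02641233]
dropper_bottle [0.72, 0.6] [0.62002765 0.48618453 0.04506013]
```

Request:
{"method": "arm_command", "body": {"plan": [[-5,0,0,0,-0.1,0,0],[-5,0,0,0,-0.1,0,0],[-5,0,0,0,-0.1,0,0],[-5,0,0,0,-0.1,0,0],[-5,0,0,0,-0.1,0,0],[0,0,0,0,-0.1,0,0],[0,0,0,0,-0.1,0,0],[0,0,0,0,-0.085,0,0],[0,0,0,0,0,0,0]]}}

```text
time_s: 2.78
eef_pos: [0.4429, 0.0025, 0.2499]
tcp_rot: [0.686, 0.685, 0.192, 0.155]
wrist_force: [0.1, -1.2, -0.4]
grip_width: 0.0005
grasp_force: 0.0
```

```bash
python3 -c "
from h import *
s=arm.state();print(np.round(s['joint_positions'],2))"
```

```text
[ 0.73 -0.06 -0.78  2.38 -0.21  0.32  0.12]
```

Request:
{"method": "arm_command", "body": {"plan": [[0,4,0,0,0,0,0],[0,5,0,0,0,0,0],[0,5,0,0,0,0,0],[0,5,0,0,0,0,0],[0,5,0,0,0,0,0],[0,5,0,0,0,0,0],[0,5,0,0,0,0,0],[0,4,0,0,0,0,0],[0,2,0,0,0,0,0],[0,0,0,0,0,0,0]]}}

```text
time_s: 4.03
eef_pos: [0.4383, 0.343, 0.244]
tcp_rot: [0.683, 0.692, 0.182, 0.146]
wrist_force: [-0.8, -0.7, -0.9]
grip_width: 0.0006
grasp_force: 0.0
```

```bash
cat > st.py <<'E'
from h import *
from scipy.spatial.transform import Rotation as R
s=arm.state();print(round(s["time_s"],2),np.round(s['joint_positions'],2),np.round(s["eef_pos"],4),R.from_quat(s["tcp_rot"]).as_matrix().round(2).tolist(),np.round(s["wrist_force"],1))
E
python3 st.py
```

```text
4.03 [-0.03  0.4  -1.09  2.06  1.04  0.87 -1.73] [0.4383 0.343  0.244 ] [[-0.02, 0.89, 0.45], [1.0, -0.0, 0.05], [0.05, 0.45, -0.89]] [-0.8 -0.7 -0.9]
```

Request:
{"method": "arm_command", "body": {"plan": [[-2,2.5,0,0,-0.1,0,0],[-2,2.9,-2,0,-0.1,0,0],[0,0,-4,0,-0.1,0,0],[0,0,-4,0,-0.05,0,0],[0,0,-3,0,0,0,0],[0,0,0,0,0,0,0]]}}

```text
time_s: 4.78
eef_pos: [0.3988, 0.3927, 0.1126]
tcp_rot: [0.642, 0.656, 0.296, 0.265]
wrist_force: [-0.0, -0.0, 0.8]
grip_width: 0.0
grasp_force: 0.0
```

```bash
python3 st.py
```

```text
4.78 [-0.64  0.74 -0.79  2.24  1.73  1.22 -2.67] [0.3988 0.3927 0.1126] [[-0.04, 0.68, 0.73], [1.0, 0.0, 0.05], [0.03, 0.73, -0.68]] [-0.  -0.   0.8]
```

Request:
{"method": "arm_command", "body": {"plan": [[2,0.3,0,0,0,0,0],[2.2,0.2,0,0,0,0,0],[1,0,1,0,0,0,0],[1.2,0,1.3,0,0,0,0],[0.7,0,1.1,0,0.03,0,0],[0.7,0,1.1,0,0.03,0,0],[0.7,0,1.2,0,0.03,0,0],[0,0,0,0,0,0,0]]}}

```text
time_s: 5.78
eef_pos: [0.4862, 0.3989, 0.1742]
tcp_rot: [0.656, 0.664, 0.271, 0.235]
wrist_force: [0.2, -0.8, 0.0]
grip_width: -0.0
grasp_force: 0.2
```

```bash
python3 st.py
python3 - <<'E'
from h import *
d=arm.snapshot("side");cv2.imwrite("pics/d2.png",cv2.resize(d["frame"][150:360,140:380],None,fx=2.6,fy=2.6,interpolation=cv2.INTER_CUBIC))
E
```

```text
5.78 [-0.42  0.6  -0.8   2.09  1.59  0.98 -2.28] [0.4862 0.3989 0.1742] [[-0.03, 0.74, 0.67], [1.0, -0.01, 0.05], [0.04, 0.67, -0.74]] [ 0.2 -0.8  0. ]
```

View pics/d2.png

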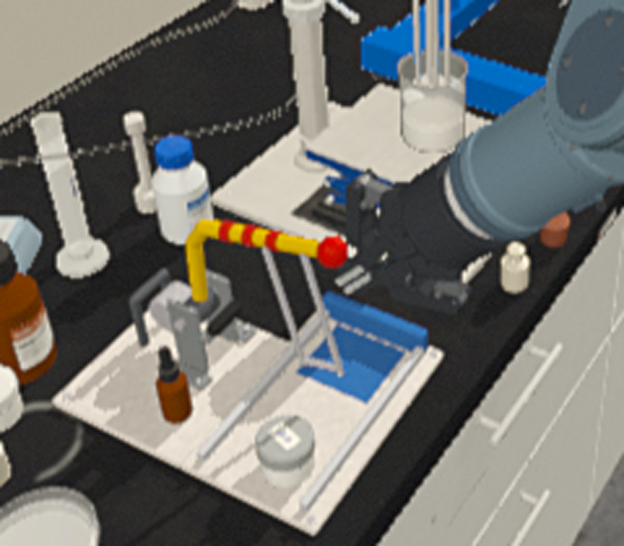

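The ball at (333,250) rests on the fingertips and the arm is lifting, with the pickets swung at (295,310). I'll continue along the arc.

Request:
{"method": "arm_command", "body": {"plan": [[1.2,0,1.3,0,0.05,0,0],[1.2,0,1.2,0,0.05,0,0],[1.5,0,1.2,0,0.05,0,0],[1.5,0,1.1,0,0.05,0,0],[1.8,0,0.9,0,0.05,0,0],[1.8,0,0.8,0,0.05,0,0],[1.6,0,0.4,0,0,0,0],[1.6,0,0.2,0,0,0,0],[1,0,0,0,0,0,0],[0,0,0,0,0,0,0],[0,0,0,0,0,0,0]]}}

```text
time_s: 7.2
eef_pos: [0.6152, 0.3996, 0.2423]
tcp_rot: [0.688, 0.694, 0.168, 0.132]
wrist_force: [0.4, 0.3, 0.0]
grip_width: -0.0
grasp_force: 0.0
```

```bash
python3 st.py
python3 - <<'E'
from h import *
d=arm.snapshot("side");cv2.imwrite("pics/d3.png",cv2.resize(d["frame"][150:360,140:380],None,fx=2.6,fy=2.6,interpolation=cv2.INTER_CUBIC))
E
```

```text
7.2 [-0.13  0.67 -0.91  1.63  1.03  0.97 -1.41] [0.6152 0.3996 0.2423] [[-0.02, 0.91, 0.41], [1.0, -0.0, 0.05], [0.05, 0.41, -0.91]] [0.4 0.3 0. ]
```

View pics/d3.png

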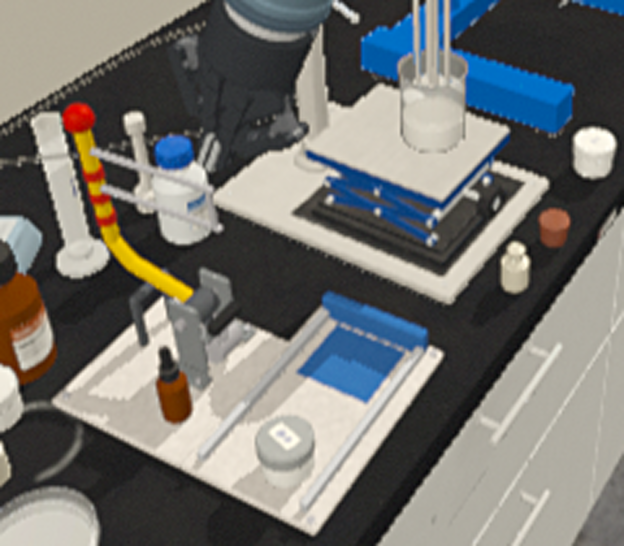

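The barrier is raised, with the ball at (79,118). Its pickets point back toward the robot, clear of the channel. I'll back off, straighten the tool and go round to the +y side of the jar.

Request:
{"method": "arm_command", "body": {"plan": [[-3,0,0,0,0,0,0],[-4,0,0,0,0,0,0],[-3,0,1,0,0.1,0,0],[-0.5,3,1,0,0.12,0,3],[0,4,0,0,0.12,0,3],[0,4,0,0,0.08,0,3],[0,4,0,0,0,0,3],[0,0.5,0,0,0,0,3],[0,0,0,0,0,0,3]]}}

```text
time_s: 8.38
eef_pos: [0.5106, 0.5541, 0.2625]
tcp_rot: [0.708, 0.706, 0.021, -0.015]
wrist_force: [-0.3, -0.7, -0.2]
grip_width: 0.03
grasp_force: 0.0
```

```bash
python3 st.py
python3 - <<'E'
from h import *
s=arm.snapshot("scene");d=arm.snapshot("side");w=arm.snapshot("wrist");cv2.imwrite("pics/w4.png",w["frame"])
for p in (s,d,w):
    for r in arm.silhouettes("sample_jar",p)[:1]: print(r["confidence"],r["centre"],at_z(p,r["centre"],.03))
E
```

```text
8.38 [-0.38  0.87 -1.    1.18  0.7   1.38 -1.28] [0.5106 0.5541 0.2625] [[0.0, 1.0, 0.01], [1.0, -0.0, 0.05], [0.05, 0.01, -1.0]] [-0.3 -0.7 -0.2]
0.85 [263.5, 282.6] [0.50413861 0.46914066 0.03      ]
0.72 [248.6, 321.8] [0.50850848 0.47010771 0.03      ]
0.61 [315.5, 241.4] [0.50700241 0.46539978 0.03      ]
```

View pics/w4.png

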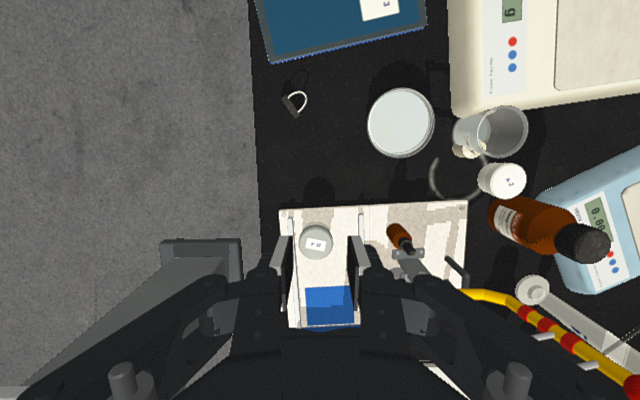

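Wrist view: the jar lid is at (316,241), the end stop at (332,325), and the bottle at (398,235) is clear of the approach. Going down behind the jar.

Request:
{"method": "arm_command", "body": {"plan": [[-0.3,0,-5,0,0,0,3],[0,0,-5,0,0,0,3],[0,0,-5,0,0,0,3],[0,0,-5,0,0,0,3],[0,0,-3.4,0,0,0,3],[0,0,0,0,0,0,3],[0,-2,0,0,0,0,3],[0,-1.6,0,0,0,0,3],[0,-1,0,0,0,0,3],[0,-1,0,0,0,0,3],[0,0,0,0,0,0,3]]}}

```text
time_s: 10.05
eef_pos: [0.5086, 0.4974, 0.0288]
tcp_rot: [0.708, 0.705, 0.021, -0.015]
wrist_force: [0.3, -0.5, 0.9]
grip_width: 0.0299
grasp_force: 0.0
```

```bash
python3 st.py
python3 - <<'E'
from h import *
s=arm.snapshot("scene");d=arm.snapshot("side")
for p in (s,d):
    for r in arm.silhouettes("sample_jar",p)[:1]: print(r["confidence"],r["centre"],at_z(p,r["centre"],.03))
cv2.imwrite("pics/d5.png",cv2.resize(d["frame"][150:360,140:380],None,fx=2.6,fy=2.6,interpolation=cv2.INTER_CUBIC))
E
```

```text
10.05 [-0.31  1.05 -0.87  1.46  0.87  1.   -1.39] [0.5086 0.4974 0.0288] [[0.0, 1.0, 0.01], [1.0, -0.0, 0.05], [0.05, 0.01, -1.0]] [ 0.3 -0.5  0.9]
0.5 [269.0, 283.1] [0.48971148 0.46366811 0.03      ]
0.39 [257.5, 330.9] [0.47763483 0.47897389 0.03      ]
```

View pics/d5.png

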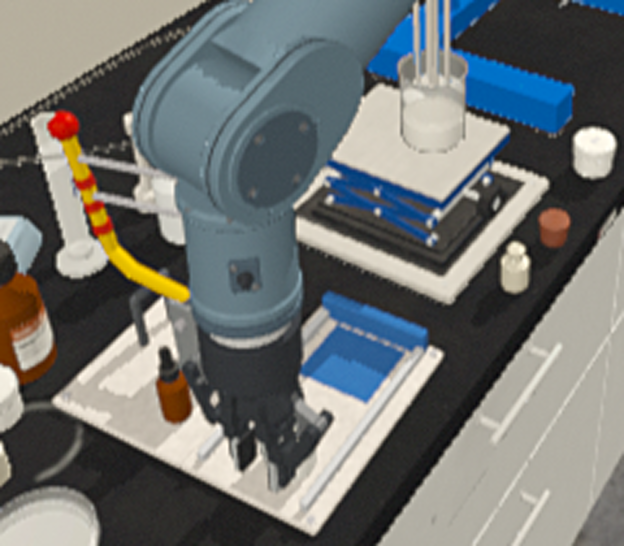

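The fingers are just behind the jar at (265,470), and the arm is still raised. Pushing now.

Request:
{"method": "arm_command", "body": {"plan": [[0,-0.8,0,0,0,0,3],[0.1,-1,0,0,0,0,3],[0.1,-1,0,0,0,0,3],[0,-1,0,0,0,0,3],[0.1,-1,0,0,0,0,3],[0.1,-1,0,0,0,0,3],[0,-1,0,0,0,0,3],[0.1,-1,0,0,0,0,3],[0,-1,0,0,0,0,3],[0.1,-1,0,0,0,0,3],[0,-0.8,0,0,0,0,3],[0,0,0,0,0,0,3]]}}

```text
time_s: 11.75
eef_pos: [0.5144, 0.3911, 0.0284]
tcp_rot: [0.708, 0.705, 0.02, -0.015]
wrist_force: [-0.5, 0.1, 0.1]
grip_width: 0.0299
grasp_force: 0.0
```

```bash
python3 st.py
python3 - <<'E'
from h import *
s=arm.snapshot("scene");d=arm.snapshot("side")
for p in (s,d):
    for r in arm.silhouettes("sample_jar",p)[:1]: print(r["confidence"],r["centre"],at_z(p,r["centre"],.03))
cv2.imwrite("pics/d6.png",cv2.resize(d["frame"][150:360,140:380],None,fx=2.6,fy=2.6,interpolation=cv2.INTER_CUBIC))
E
```

```text
11.75 [-0.13  0.98 -0.88  1.65  0.89  0.91 -1.34] [0.5144 0.3911 0.0284] [[0.0, 1.0, 0.01], [1.0, -0.0, 0.05], [0.05, 0.01, -1.0]] [-0.5  0.1  0.1]
0.48 [288.2, 266.8] [0.49010216 0.37307388 0.03      ]
0.64 [266.4, 295.1] [0.52009815 0.38973963 0.03      ]
```

View pics/d6.png

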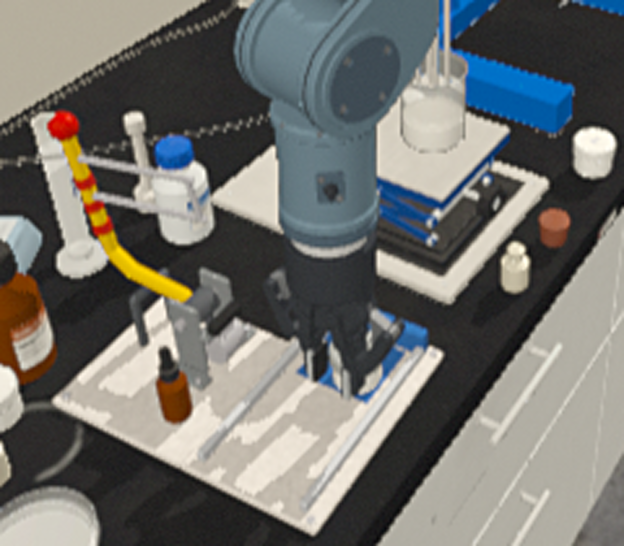

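The jar is moving ahead of the fingers onto the blue marking (370,380). Finishing slowly until contact.

Request:
{"method": "arm_command", "body": {"plan": [[0,-0.6,0,0,0,0,3],[0.1,-0.6,0,0,0,0,3],[0,-0.5,0,0,0,0,3],[0,-0.4,0,0,0,0,3],[0,-0.3,0,0,0,0,3],[0,-0.2,0,0,0,0,3],[0,0,0,0,0,0,3]]}}

```text
time_s: 12.82
eef_pos: [0.5151, 0.3666, 0.0288]
tcp_rot: [0.708, 0.706, 0.021, -0.015]
wrist_force: [-0.0, 1.7, 0.6]
grip_width: 0.0298
grasp_force: 0.8
```

Request:
{"method": "arm_command", "body": {"plan": [[0,-0.2,0,0,0,0,3],[0,-0.1,0,0,0,0,3],[0,0,0,0,0,0,3]]}}

```text
time_s: 13.2
eef_pos: [0.5151, 0.366, 0.0297]
tcp_rot: [0.708, 0.706, 0.023, -0.017]
wrist_force: [-0.0, 7.3, 0.4]
grip_width: 0.0301
grasp_force: 2.9
```

The jar is firmly against the stop: 7 N with no further travel. Backing off and raising.

Request:
{"method": "arm_command", "body": {"plan": [[0,0.6,0,0,0,0,3],[0,1.5,0,0,0,0,3],[0,2,0,0,0,0,3],[0,3,0,0,0,0,3],[0,4,0,0,0,0,3],[0,4,1,0,0,0,3],[0,0,4,0,0,0,3],[0,0,4,0,0,0,3],[0,0,4,0,0,0,3],[0,0,3,0,0,0,3],[0,0,0,0,0,0,3]]}}

```text
time_s: 14.58
eef_pos: [0.5151, 0.5168, 0.1916]
tcp_rot: [0.708, 0.706, 0.023, -0.016]
wrist_force: [-0.1, 0.2, -0.2]
grip_width: 0.0301
grasp_force: 0.0
```

```bash
python3 st.py
python3 - <<'E'
from h import *
s=arm.snapshot("scene");d=arm.snapshot("side")
for p in (s,d):
    for r in arm.silhouettes("sample_jar",p)[:1]: print(r["confidence"],r["centre"],at_z(p,r["centre"],.03))
cv2.imwrite("pics/d7.png",cv2.resize(d["frame"][150:360,140:380],None,fx=2.6,fy=2.6,interpolation=cv2.INTER_CUBIC))
E
```

```text
14.57 [-0.3   0.9  -0.98  1.34  0.74  1.23 -1.3 ] [0.5151 0.5168 0.1916] [[0.0, 1.0, 0.01], [1.0, -0.0, 0.05], [0.05, 0.01, -1.0]] [-0.1  0.2 -0.2]
0.52 [284.9, 259.2] [0.52215652 0.34431961 0.03      ]
0.98 [279.8, 281.6] [0.51751492 0.33925594 0.03      ]
```

View pics/d7.png

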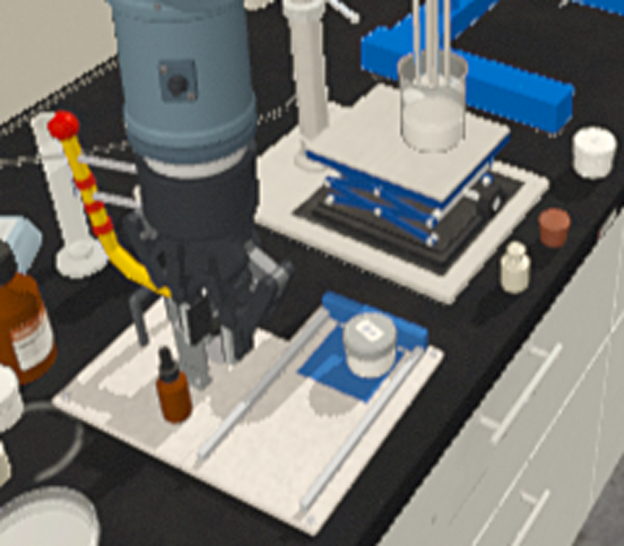

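The jar stands at the stop (370,345), the arm is raised (64,125), the bystanders are in place and the robot is clear.

```bash
python3 -c "
from workcell import arm
print(arm.sign_off())"
```

```text
the job is handed in; nothing more can be done
None
```

Job handed in at about 15 s of robot time: the barrier arm stayed raised, the grey-lidded jar stands against the blue end stop, the bystanders look unmoved and the robot is clear; no verdict came back from the sign-off.

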